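Close a board-test fixture and set its pressure screw a quarter turn off home

ROBOT

A 6-joint arm with a two-finger parallel gripper is mounted at the origin on a cart in front of the work surface, level with it; the furniture and walls round the work are solid. World frame = base frame: x ahead of the robot, y to its left, z up, the work surface at z = 0. Lengths are in m, angles in degrees, forces in N, time in s.
With the tool pointing down it reaches from about 0.3 to 0.75 m from the base axis. Payload 8.5 kg.
Tool frame: the origin (TCP) lies midway between the tips of the shut fingers; the grasp point (between the pads) lies 19 mm behind it; z points along the fingers, y is the line along which they close (so a half turn about z gives the same grasp; the last joint's range is limited). The gripper opens to 85 mm and grips with 20 to 120 N. Pads are 22 mm wide; open, the fingers measure 114 mm over their backs; the gripper's body (76 mm by 85 mm) begins 54 mm behind the grasp point. The pads swing forward as they close: fully open they stand 13 mm farther back than shut.
Start: joints at [53.497, 21.807, 74.336, -0, 83.858, -12.336], TCP at [0.225, 0.502, 0.231] pointing down, gripper open.
Joint ranges: [-178.18, 178.18], [-50.72, 133.34], [12.68, 142.11], [-81.47, 261.47], [9.98, 163.14], [-165.26, 165.26]. Speed limits (degrees/s): [136.94, 136.94, 180, 180, 180, 180].

INTERFACE

Orientations are given as a 3x3 rotation matrix whose columns are the frame's x, y, z axes.
In Python, from rig import env, viewer, recognise, pinpoint gives the robot as it stands.
- The arm moves only by the tool move_arm, never from a script. Its argument "plan" is text: rows parted by semicolons, each of 7 numbers parted by spaces: the shift along the tool's x, y, z in m, then the turn, a rotation vector about the tool's x, y, z in rad, then the finger opening in m, from 0 to 0.0854. A call has 1 to 12 rows; each row shifts and turns the commanded pose from where the row before left it, along the tool's axes as they then stand; what a row does not reach is not made up. A row lasts 1/8 s, in which the tool goes at most 62.5 mm and 10.7 degrees, less where a joint would pass 70% of its speed; a pose out of reach is approached as far as the arm can. A call is refused whole if a number of a shift passes 0.0625 or a number of a turn 0.188, either way. A call with a gripper value outside its range is refused whole. The fingers move at their own pace and stop on an object; "grip_force" is the grip in N (left out, the last holds). Time passes only in rows, so rows that do not move let the fingers close. It gives the time, the measured TCP pose, the force, the opening and the grip force at its end, in the units of the state.
- env.observe(): the state, without advancing time (a new reading comes with each control period).
- viewer.get_image(name): name is "scene" or "top"; returns (picture, depth): 384x512x3 uint8, red, green, blue; 384x512 float32, m along the optical axis (not along the pixel's ray), 0 where there is no reading.
- viewer.calibration(name): a dict with "fx", "fy", "cx", "cy" (pixels), "R" (3x3) and "t" (3): a world point X has camera coordinates R X + t. Camera axes: x right, y down, z forward; pixel columns grow to the right and rows downward; lengths in m; the calibration is good to about 2 mm. A picture is of the moment at which its call begins. calibration takes no time and is no camera call.
- env.close_job(): hands the job in; it is judged then, once.
Trained networks look in the newest picture that a camera, given by its name, has taken for a name from the list of things; names that differ only in an ending like _2 or _b are one class to them, and where a whole thing is asked for, a point or a joint stands for the part that bears it (a point fixed in the world has none). Each returns a list of dicts, best first, with "conf" (0 to 1); they miss things now and then, are a little off and sometimes report something else, mostly with a low value. They report only what shows in the picture. A call takes as long as a camera call.
- recognise(camera, name): "extent" ([centre column, centre row, width, height] in pixels, round what is visible of it).
- pinpoint(camera, name): "pixel" ([column, row] in pixels: a listed point, or the origin of a listed thing).
The state is a dict: "time_s": time; "q": joint angles; "qvel": joint speeds; "joint_efforts": joint torques, N m; "position": TCP position; "tool_rot": TCP orientation; "ft_force": force on the tool from outside, world axes, zero at the start; "wrist_torque": the same for the moment, N m; "grip_width": finger opening in m; "gripper_force": force on a finger pad.
Only numpy, scipy, OpenCV 4.12 (cv2) and the standard library are available. Lean on these libraries where they do the work, as an engineer would, in place of code of your own. Each camera call takes 0.05 s, during which the arm holds its last target. There are 200 camera calls.

TASK

Lower the open cover of the board-test fixture gently onto its stops, then turn the knurled brass cap on the cover clockwise until its screw bottoms out, and back it off a quarter turn so that the spring probes under the board are not crushed solid. Finish while still gripping the cap at that setting, cover down, for I will nip up the lock screw as you hold it; leave the tools and parts on the bench alone.

Things in the scene. Friction and masses are not known exactly. Their poses are not given: they have to be found in the camera images.
- test_fixture: Board-test fixture, fixed to the bench: black base 164 x 136 mm, 22 mm high, with a blue relay board in a green nest, two aluminium posts at the front corners that carry the rubber stops, and a hinged cover. Origin: on the bench under the centre of the base; its x axis points from the front (sockets, red tab; the side towards the robot) to the hinge at the back, z up.
- cover (a joint): Angle (rad) of the cover: a 130 x 116 x 10 mm aluminium frame with clear windows, hinged at the back of the fixture. 0 = down, level on its stops; it starts open (0.65 to 1.15) and grows as it opens. A friction hinge lets it stay where it is left; about 1 to 4 N on the tab moves it down. When it is down its upper face is 82 mm above the bench.
- cover_tab (a point): Middle of the upper (outer) face of the red grip tab at the front edge of the cover: tab 46 mm wide, 9 mm thick, its point 152 mm from the hinge axis and 3.5 mm above the plane through that axis; it reaches 14 mm further out and 16 mm further in to the frame. With the cover open this face looks up and away from the robot.
- cover_hinge (a point): Middle of the hinge axis (which runs along the fixture's y), 66 mm behind the fixture's centre and 78 mm above the bench.
- knurled_cap (a joint): Turn (rad) of the knurled cap on its screw: 0 = bottomed out (hard stop), negative = still to go or backed off; it grows when the cap is turned clockwise as seen from above. It starts about 0.5 to 0.75 turn short of home. A quarter turn is 1.57. Friction (0.07 N m) holds it where it is left. The red line on the cap points to the front of the fixture when it is home.
- pressure_screw: The pressure screw in the middle of the cover, with the knurled cap that it carries. Origin: on the screw's axis in the plane of the hinge axis, 66 mm from it (4 mm under the cover's upper face when home). It goes down with the cap by 2 mm a turn.
- cap_top (a point): Centre of the top face of the brass knurled cap: a round cap 39 mm in diameter and 26 mm high, above a dark boss 47 mm across whose top lies 1.5 mm under the cap when home. Straight above the fixture's centre, about 115 mm above the bench, when the cover is down and the cap home (up to 2 mm higher when unscrewed). Grip it across from above, any direction.
- lock_driver: Dark precision screwdriver lying by the fixture, 123 mm long, 11 mm thick; a bystander, to be left alone. Origin: centre of its underside.
- tape_roll: Orange tape roll, 62 mm across, 19 mm high, lying flat; a bystander, to be left alone. Origin: centre of its underside.
- spare_module: Blue relay board on the bench, 45 x 70 x 28 mm; a bystander, to be left alone. Origin: centre of its underside.
- heat_sink_block: Finned aluminium heat sink, 40 x 60 x 27 mm; a bystander, to be left alone. Origin: centre of its underside.
- cutters: Red-handled side cutters, 52 x 113 x 14 mm; a bystander, to be left alone. Origin: centre of its underside.

How it is judged:
By the outcome, as a careful person would: the job done as asked, in the order asked, and still so for the second after the job is handed in, while the arm keeps its last pose, push and grip.
It also fails if it takes over 70 s, if anything falls off the work surface, if the arm or the gripper's body presses on something with over 40 N, if the wrist force passes 120 N, or if a joint passes its speed limit or range.

## Working session

There is one attempt and no reset: what is moved stays moved. The work goes in short steps, Python scripts to look and compute and a tool call to move; the robot and the scene stay as the last step left them, time stands still between calls to the robot, and variables do not carry over. Pictures are saved under pics/ and viewed, at most 10 in all, crops included, and the job is handed in when it is done.

Besides the shell and the picture viewer there is one more tool, called as name(argument=value, ...) on one line, values as JSON. move_arm: Moves the arm, as the interface text tells. Its arguments: {"type":"object","properties":{"plan":{"type":"string"},"grip_force":{"type":"number"}},"required":["plan"]}

```bash
mkdir -p pics; cat > h.py <<'E'
import numpy as np, cv2
from rig import env, viewer, recognise, pinpoint
def ray(cam,px):
    c=viewer.calibration(cam);R=np.array(c["R"]);t=np.array(c["t"])
    d=R.T@np.array([(px[0]-c["cx"])/c["fx"],(px[1]-c["cy"])/c["fy"],1.]);return -R.T@t,d
def pt(cam,px,depth):
    o,d=ray(cam,px);u,v=int(round(px[0])),int(round(px[1]))
    w=depth[max(v-1,0):v+2,max(u-1,0):u+2];w=w[w>0]
    return o+d*np.median(w) if len(w) else None
def atz(cam,px,z):
    o,d=ray(cam,px);return o+d*(z-o[2])/d[2]
def proj(cam,X):
    c=viewer.calibration(cam);p=np.array(c["R"])@X+np.array(c["t"]);return c["fx"]*p[0]/p[2]+c["cx"],c["fy"]*p[1]/p[2]+c["cy"]
E
cat > look.py <<'E'
from h import *
import sys
np.set_printoptions(precision=4,suppress=True)
ims=[]
for c in ("scene","top"):
    im,d=viewer.get_image(c);ims.append(im);np.save(f"/tmp/{c}.npy",d)
    for n in sys.argv[2:]:
        r=pinpoint(c,n)
        for k in r[:2]:
            print(c,n,round(k["conf"],2),np.round(k["pixel"],1),pt(c,k["pixel"],d))
    cv2.imwrite(f"pics/{sys.argv[1]}_{c}.png",im[:,:,::-1])
E
python3 look.py a cover_tab cover_hinge cap_top test_fixture pressure_screw lock_driver tape_roll spare_module heat_sink_block cutters
python3 -c "
from h import *
print(env.observe())
for c in('scene','top'):print(viewer.calibration(c))"
```

```text
scene cover_hinge 0.61 [268.9 176.9] [0.5536 0.3414 0.1342]
scene cover_hinge 0.56 [188.3 194.5] [0.4688 0.5714 0.0051]
scene cap_top 0.79 [266.9 158.1] [0.577  0.3759 0.161 ]
scene cap_top 0.5 [315.  226.8] [0.6298 0.2553 0.0008]
scene test_fixture 0.9 [266.7 218.4] [0.3705 0.1377 0.215 ]
scene pressure_screw 0.6 [266.6 171.7] [0.5581 0.3549 0.1404]
scene lock_driver 0.51 [314.6 226.2] [0.6301 0.257  0.0015]
scene tape_roll 0.55 [334.7 300. ] [0.471  0.0452 0.0176]
scene spare_module 0.81 [216.8 189.1] [0.5423 0.5429 0.0056]
scene heat_sink_block 0.6 [187.8 192.1] [0.4687 0.5727 0.0122]
scene cutters 0.71 [157.2 212.5] [0.3633 0.5544 0.004 ]
top cover_tab 0.66 [247.1 177.8] [0.5407 0.3228 0.1913]
top cover_hinge 0.61 [214.8 157.9] [0.5891 0.3962 0.1478]
top cap_top 0.81 [218.5 157.1] [0.5903 0.3876 0.1523]
top test_fixture 0.66 [239.3 178. ] [0.5417 0.3396 0.1754]
top test_fixture 0.64 [151.5 245. ] [0.3828 0.5618 0.0112]
top pressure_screw 0.55 [229.6 168.4] [0.566  0.3623 0.1482]
top lock_driver 0.53 [269.7 151.7] [0.6347 0.2627 0.0003]
top lock_driver 0.3 [245.8 180.4] [0.5349 0.
[... 966 characters left out ...]
17, -0.01232765,  0.03501949]), 'gripper_force': 0.0, 'grip_width': 0.08542020238372969}
{'fx': 499.59624853270526, 'fy': 499.59624853270526, 'cx': 258.74036840837886, 'cy': 193.30904983832949, 'R': array([[ 0.76574982, -0.6431289 , -0.00352594],
       [-0.35614276, -0.41946821, -0.83499027],
       [ 0.53552736,  0.64064939, -0.55025341]]), 't': array([-0.1801653 ,  0.41408973,  0.72421564])}
{'fx': 375.4555185230951, 'fy': 375.4555185230951, 'cx': 253.4558916481529, 'cy': 191.35987958568703, 'R': array([[ 0.02193483, -0.99937655,  0.02766542],
       [-0.99639747, -0.02412015, -0.0813038 ],
       [ 0.0819204 , -0.02578237, -0.99630533]]), 't': array([0.29187281, 0.53315033, 0.9550583 ])}
```

View pics/a_scene.png

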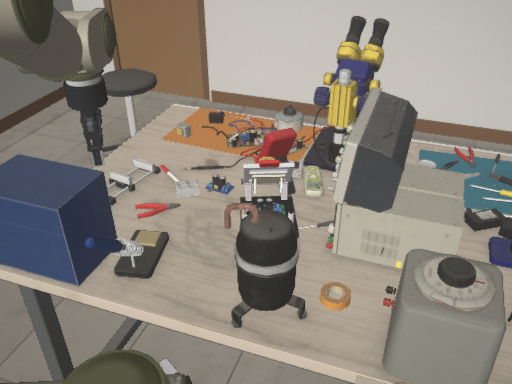

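View pics/a_top.png

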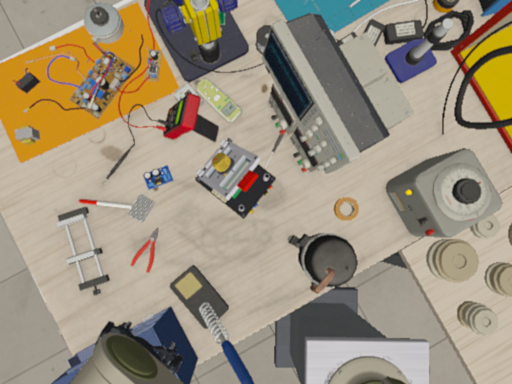

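```bash
python3 -c "
import cv2
a=cv2.imread('pics/a_top.png')[125:225,180:290];b=cv2.imread('pics/a_scene.png')[110:260,215:335]
a=cv2.resize(a,None,fx=5,fy=5,interpolation=2);b=cv2.resize(b,None,fx=5,fy=5,interpolation=2)[:600]
cv2.imwrite('pics/a_tc.png',a);cv2.imwrite('pics/a_sc.png',b[:600])"
```

```text
(no output)
```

View pics/a_tc.png

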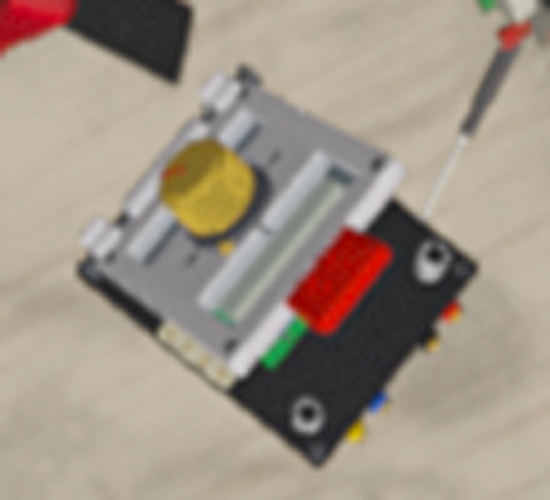

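View pics/a_sc.png

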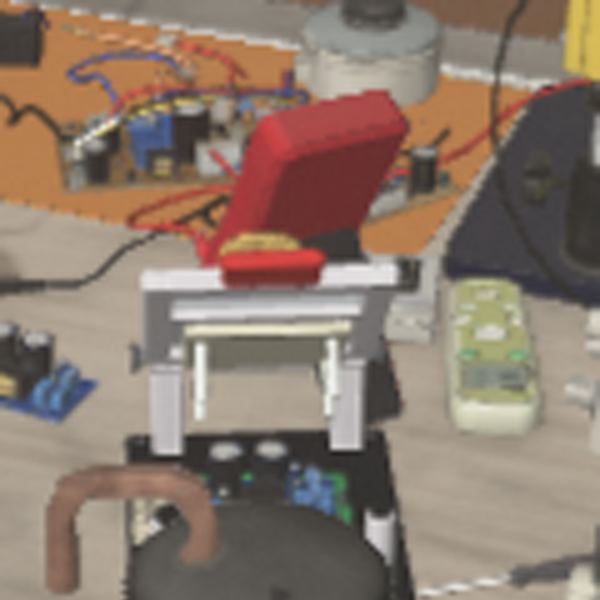

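```bash
cat > fit.py <<'E'
from h import *
np.set_printoptions(precision=4,suppress=True)
d=np.load('/tmp/top.npy')
FR,FL,BL=[atz("top",p,0.022) for p in((275,178),(244,218),(197,179))]
print("corners",FR,FL,BL,np.linalg.norm(FR-FL),np.linalg.norm(BL-FL))
ex=(BL-FL)/np.linalg.norm(BL-FL); ey=(FL-FR)/np.linalg.norm(FL-FR)
print("yaw x",np.degrees(np.arctan2(ex[1],ex[0])),"yaw from y",np.degrees(np.arctan2(-ey[0],ey[1])))
print("centre",(FR+BL)/2)
for p in((266.4,177.4),(241.4,208)): print("post",pt("top",p,d))
im=cv2.imread('pics/a_top.png'); hsv=cv2.cvtColor(im,cv2.COLOR_BGR2HSV)
m=((hsv[...,0]<8)|(hsv[...,0]>172))&(hsv[...,1]>170)&(hsv[...,2]>80); b=np.zeros_like(m); b[165:195,235:262]=1; m&=b
v,u=np.nonzero(m); P=np.array([pt("top",(a,c),d) for a,c in zip(u,v)])
print("tab px",u.mean(),v.mean(),len(u),"median",np.median(P,0),P.min(0),P.max(0))
# frame grey plane
poly=np.array([(200,155)])
for c in [(100,220),(280,110),(330,140),(370,160),(150,280),(210,330),(245,345),(380,185),(240,130)]:
    p=(180+c[0]/5,125+c[1]/5); print("fr",pt("top",p,d))
# obstacles: height map
U,V=np.meshgrid(np.arange(512),np.arange(384)); o,_=ray("top",(0,0)); c=viewer.calibration("top")
D=np.stack([(U-c["cx"])/c["fx"],(V-c["cy"])/c["fy"],np.ones_like(U,float)],-1)@np.array(c["R"])
W=o+D*d[...,None]
for x in np.arange(0.3,0.86,0.03):
    print(f"{x:.2f}",*[ "%4d"%(1000*W[...,2][(d>0)&(abs(W[...,0]-x)<.015)&(abs(W[...,1]-y)<.015)].max(initial=-1)) for y in np.arange(0.66,0.0,-0.03)])
E
python3 fit.py
```

```text
corners [0.562  0.2491 0.022 ] [0.4569 0.3269 0.022 ] [0.5543 0.4503 0.022 ] 0.13078681208129805 0.1572371888925104
yaw x 51.689865624195384 yaw from y 53.50176600407718
centre [0.5582 0.3497 0.022 ]
post [0.5571 0.2744 0.0711]
post [0.4804 0.334  0.0725]
tab px 247.65625 180.67410714285714 224 median [0.5352 0.321  0.1952] [0.5138 0.2959 0.0222] [0.5761 0.342  0.2007]
fr [0.5722 0.4364 0.0815]
fr [0.6217 0.3499 0.1156]
fr [0.602  0.3262 0.1485]
fr [0.5892 0.3086 0.1723]
fr [0.5395 0.4079 0.1199]
fr [0.5134 0.377  0.1634]
fr [0.506  0.3608 0.1798]
fr [0.5773 0.3041 0.1784]
fr [0.6146 0.3691 0.1005]
0.30   18    4    7   13    4  522  528   26   24    4    5    4    3    3    4    3  247  179  154 -1000 -1000   -2 -1000
0.33    6    4   15   17    3    3   16   24    4    4    3    5    4    4    3    3  252  251  215  207 -1000    3    2
0.36    5    4   18   16    4    5    4    4    4    4    4    3    5    3    4  155  213  250  217  209 -1000    3    6
0.39    5    6    4   16   10    5    5    5    5    3    5    5    4    4    5  154  212  218  218  209    3    4    5
0.42    5
[... 1096 characters left out ...]
   59  115  171  170   54    9    4    4    4    3  267  309  310  308  315  283  263  147  148
0.72   15   13   50   54   48  106  163  169  159   24   23   20    4   24  309  310  307  313  313  276 -1000  149  148
0.75   12   29   42    5    4   32 -1000   25   26   28   24   20    3  290  310  309  310  314  283 -1000  147  148  150
0.78   39   39   17    6    7   27   35   26   26   25   22    3  208  309  310  303  313  311  271 -1000  148  148  151
0.81   40   46   21   20    7   22   27   24   26   17    4    4  290  310  310  308  312  280 -1000  149  148  149  148
0.84   19   36   30   21    6  213  202  256   25   14    9    8    3  307  301  295  289  267  147  149  148  149  147
```

The scene crop shows the cover half open, tab at about (268,163), with a kettle-like can in front. In the top view the red tab is at (248,181), the cap at (221,162) and the two posts at (266,177) and (241,208). From these I get a fixture yaw of about 52°, centre (0.558, 0.350) and cover angle of about 0.83 rad. I'll move above the tab with the fingers shut.

move_arm(plan="-.0452 -.0028 -.03 0 0 0 0;-.0452 -.0028 0 0 0 0 0;-.0452 -.0028 0 0 0 0 0;-.0452 -.0028 0 0 0 0 0;-.0452 -.0028 0 0 0 0 0;-.0452 -.0028 0 0 0 0 0;-.0452 -.0028 0 0 0 0 0;-.0452 -.0028 0 0 0 0 0;0 0 0 0 0 .12 0;0 0 0 0 0 .119 0;0 0 0 0 0 0 0", grip_force=40)

```text
time_s: 2.48
position: [0.546, 0.3332, 0.2612]
tool_rot: [[-0.79, 0.613, -0.0], [0.613, 0.79, -0.0], [0.0, -0.0, -1.0]]
ft_force: [0.5, 0.6, 0.0]
grip_width: 0.0003
gripper_force: 0.0
```

```bash
cat > st.py <<'E'
from h import *
np.set_printoptions(precision=4,suppress=True)
s=env.observe();C=np.array([.558,.3495]);a=np.radians(52.2);ex=np.array([np.cos(a),np.sin(a)]);ey=np.array([-ex[1],ex[0]])
p=s["position"];R=s["tool_rot"]
print("t",s["time_s"],"p",p,"s",(p[:2]-C)@ex,"l",(p[:2]-C)@ey,"F",s["ft_force"],"T",s["wrist_torque"],"w",s["grip_width"],s["gripper_force"])
print("q",s["q"]); print(R, "yaw y-axis",np.degrees(np.arctan2(R[1,1],R[0,1])))
E
python3 st.py
```

```text
t 2.475 p [0.546  0.3332 0.2612] s -0.020221194141318122 l -0.00046318314258304155 F [0.547  0.6143 0.0226] T [-0.0347 -0.0249 -0.0181] w 0.00031902096512799314 0.0
q [ 20.8124  30.2996  55.193    0.0011  94.5159 -31.3795]
[[-0.7901  0.613  -0.0001]
 [ 0.613   0.7901 -0.    ]
 [ 0.0001 -0.0001 -1.    ]] yaw y-axis 52.19195739566375
```

```bash
python3 look.py b cover_tab
```

```text
scene cover_tab 0.95 [265.1 161.1] [0.5215 0.318  0.1985]
top cover_tab 0.6 [245.  182.2] [0.5081 0.3276 0.4083]
top cover_tab 0.29 [153.1 246.8] [0.3782 0.5581 0.0088]
```

View pics/b_scene.png

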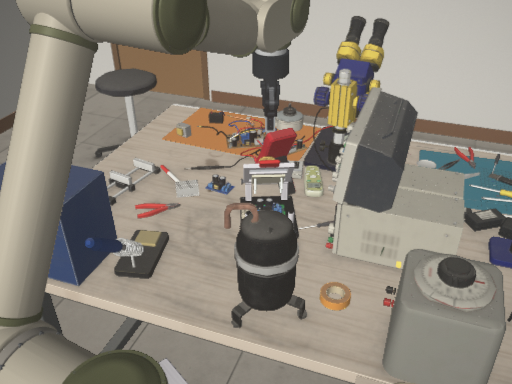

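The arm passes high and to the left of the can, so there is plenty of clearance. The fingertip (~(270,128)) is above the tab (265,161). I'll descend to make contact.

move_arm(plan="0 0 .03 0 0 0 0;0 0 .02 0 0 0 0;0 0 .005 0 0 0 0;0 0 .005 0 0 0 0;0 0 0 0 0 0 0")

```text
time_s: 3.3
position: [0.546, 0.3334, 0.2018]
tool_rot: [[-0.79, 0.614, 0.001], [0.614, 0.79, 0.0], [-0.0, 0.001, -1.0]]
ft_force: [0.6, 0.1, 0.4]
grip_width: 0.0003
gripper_force: 0.0
```

move_arm(plan="0 -.0055 .0095 0 0 0 0;0 -.007 .0077 0 0 0 0;0 -.007 .0077 0 0 0 0;0 -.0067 .0077 0 0 0 0;0 0 0 0 0 0 0")

```text
time_s: 3.92
position: [0.5291, 0.3121, 0.1679]
tool_rot: [[-0.789, 0.614, -0.002], [0.614, 0.789, -0.001], [0.001, -0.002, -1.0]]
ft_force: [0.2, 0.4, -0.4]
grip_width: -0.0002
gripper_force: 0.0
```

```bash
python3 st.py; python3 look.py c cover_tab|grep scene
```

```text
t 3.925 p [0.5291 0.3121 0.1679] s -0.04726963380891314 l -0.00013594049415822929 F [ 0.15    0.379  -0.3534] T [ 0.0049 -0.0132  0.0324] w -0.00015865197089302095 0.0
q [ 19.5036  31.0687  69.3583   0.0001  79.7025 -32.6113]
[[-0.7892  0.6141 -0.0021]
 [ 0.6141  0.7892 -0.0008]
 [ 0.0012 -0.0019 -1.    ]] yaw y-axis 52.11495003868015
scene cover_tab 0.58 [267.2 176. ] [0.5121 0.2998 0.1723]
scene cover_tab 0.21 [218.4 186.5] [0.5469 0.5413 0.0129]
```

move_arm(plan="0 -.0055 .009 0 0 0 0;0 -.0052 .009 0 0 0 0;0 -.0048 .0091 0 0 0 0;0 -.0037 .0098 0 0 0 0;0 -.0033 .0098 0 0 0 0;0 -.0029 .0099 0 0 0 0;0 -.0014 .008 0 0 0 0;0 -.0012 .008 0 0 0 0;0 -.0008 .0065 0 0 0 0;0 0 0 0 0 0 0")

```text
time_s: 5.38
position: [0.5118, 0.2899, 0.089]
tool_rot: [[-0.789, 0.614, -0.001], [0.614, 0.789, -0.0], [0.001, -0.001, -1.0]]
ft_force: [0.5, 0.5, 0.0]
grip_width: -0.0002
gripper_force: 0.0
```

move_arm(plan="0 0 .003 0 0 0 0;0 0 .003 0 0 0 0;0 0 .002 0 0 0 0;0 0 0 0 0 0 0")

```text
time_s: 5.88
position: [0.5122, 0.29, 0.0816]
tool_rot: [[-0.79, 0.614, 0.0], [0.614, 0.79, 0.0], [-0.0, 0.0, -1.0]]
ft_force: [-0.3, 0.1, -0.3]
grip_width: -0.0
gripper_force: 0.0
```

```bash
python3 st.py|head -1; python3 look.py d cover_tab cap_top
```

```text
t 5.875 p [0.5122 0.29   0.0816] s -0.07512892422193904 l -0.00029586332291851175 F [-0.2598  0.0767 -0.2634] T [0.044  0.0269 0.0031] w -3.965340429787372e-05 0.0
scene cover_tab 0.96 [268.7 212.6] [0.383  0.1466 0.2171]
scene cover_tab 0.33 [158.7 210.3] [0.369  0.5558 0.0074]
scene cap_top 0.58 [269.4 181.3] [0.4824 0.2586 0.1903]
```

move_arm(plan="0 0 .001 0 0 0 0;0 0 0 0 0 0 0")

```text
time_s: 6.42
position: [0.5122, 0.2899, 0.0815]
tool_rot: [[-0.79, 0.614, 0.001], [0.614, 0.79, 0.0], [-0.001, 0.001, -1.0]]
ft_force: [-2.2, -1.2, 7.1]
grip_width: 0.0
gripper_force: 3.8
```

move_arm(plan="0 0 .001 0 0 0 0;0 0 0 0 0 0 0")

```text
time_s: 6.68
position: [0.5122, 0.2899, 0.0814]
tool_rot: [[-0.79, 0.614, 0.001], [0.614, 0.79, 0.0], [-0.001, 0.001, -1.0]]
ft_force: [-5.2, -1.9, 15.6]
grip_width: 0.0001
gripper_force: 7.5
```

move_arm(plan="0 0 -.02 0 0 -.18 0;0 0 -.04 0 0 -.18 0;0 0 -.05 0 0 -.18 0;0 0 -.01 0 0 -.18 0;0 0 0 0 0 -.18 0.085;0 0 0 0 0 -.18 0.085;0 0 0 0 0 -.18 0.085;0 0 0 0 0 -.18 0.085;0 0 0 0 0 -.18 0.085;0 0 0 0 0 -.18 0.085;0 0 0 0 0 -.18 0.085;0 0 0 0 0 0 .085")

```text
time_s: 8.18
position: [0.5121, 0.2899, 0.1995]
tool_rot: [[-0.251, -0.968, -0.0], [-0.968, 0.251, -0.0], [0.0, 0.0, -1.0]]
ft_force: [0.3, -0.1, 0.5]
grip_width: 0.0848
gripper_force: 0.0
```

```bash
python3 st.py; python3 look.py e cover_tab cap_top test_fixture
```

```text
t 8.175 p [0.5121 0.2899 0.1995] s -0.07523942823242827 l -0.0002867211796579658 F [ 0.3216 -0.1451  0.5197] T [-0.0218  0.0347  0.022 ] w 0.08475195311874259 0.0
q [  17.9933   27.0111   71.1188    0.0004   81.8768 -147.4986]
[[-0.2505 -0.9681 -0.0001]
 [-0.9681  0.2505 -0.    ]
 [ 0.0001  0.0001 -1.    ]] yaw y-axis 165.4918864966587
scene cover_tab 0.87 [265.8 216.2] [0.3739 0.1441 0.2147]
scene cap_top 0.75 [266.2 178.8] [0.5643 0.3633 0.1143]
scene cap_top 0.18 [333.4 298.6] [0.4707 0.0486 0.0191]
scene test_fixture 0.83 [266.5 218.3] [0.3697 0.1373 0.2159]
top cap_top 0.26 [235.5 176.6] [0.505  0.3404 0.5027]
top test_fixture 0.66 [235.8 177.9] [0.5033 0.3399 0.5027]
```

move_arm(plan="-.019 .046 0 0 0 0 .085;-.019 .046 0 0 0 0 .085;-.019 .046 0 0 0 0 .085;-.019 .046 0 0 0 0 .085;-.019 .046 0 0 0 0 .085;0 0 0 0 0 0 .085")

```text
time_s: 9.32
position: [0.3106, 0.4406, 0.1998]
tool_rot: [[-0.245, -0.969, -0.0], [-0.969, 0.245, 0.0], [-0.0, 0.0, -1.0]]
ft_force: [0.7, -0.3, -0.0]
grip_width: 0.085
gripper_force: 0.0
```

```bash
python3 look.py f cover_tab cap_top test_fixture; python3 - <<'E'
from h import *
np.set_printoptions(precision=4,suppress=True)
import cv2
for c in("top","scene"):
    r=pinpoint(c,"cap_top")
    if r: print(c,atz(c,r[0]["pixel"],.116), recognise(c,"knurled_cap")[:1])
a=cv2.imread('pics/f_top.png')[135:225,190:290];b=cv2.imread('pics/f_scene.png')[145:235,225:325]
cv2.imwrite('pics/f_c.png',np.hstack([cv2.resize(x,None,fx=4,fy=4,interpolation=2) for x in(a,b)]))
E
```

```text
scene cover_tab 0.92 [268.7 214.4] [0.3809 0.1443 0.2154]
scene cap_top 0.73 [269.6 179.4] [0.5689 0.3562 0.1142]
scene test_fixture 0.6 [268.4 218.4] [0.3727 0.1356 0.2152]
top cover_tab 0.93 [263.  198.3] [0.5048 0.2823 0.0815]
top test_fixture 0.85 [233.4 180.5] [0.5424 0.3539 0.1162]
scene [0.5669 0.354  0.116 ] [{'extent': [269.5, 186.8, 11.3, 13.0], 'conf': 0.78}]
```

View pics/f_c.png

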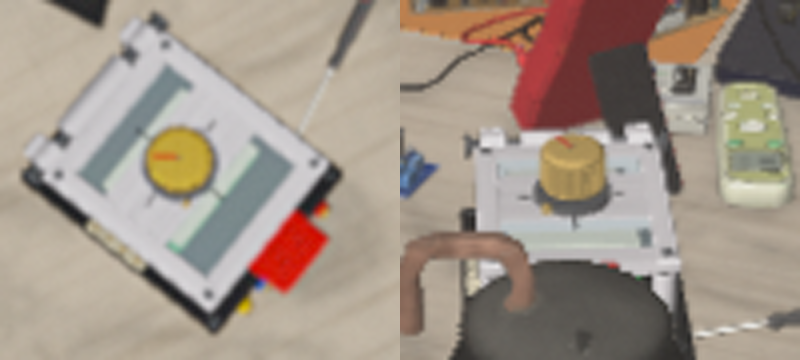

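```bash
cat > cap.py <<'E'
from h import *
import sys
np.set_printoptions(precision=4,suppress=True)
z=.1163
im=cv2.imread(sys.argv[1]);d=np.load('/tmp/top.npy')
U,V=np.meshgrid(np.arange(512),np.arange(384))
# rectify top plane: 0.5mm per px, x up
N=120;C=np.array([.558,.3495]);mx=np.zeros((N,N),np.float32);my=mx.copy()
for i in range(N):
    for j in range(N):
        mx[i,j],my[i,j]=proj("top",np.array([C[0]+(N/2-i)*.0005,C[1]+(N/2-j)*.0005,z]))
r=cv2.remap(im,mx,my,cv2.INTER_CUBIC);h=cv2.cvtColor(r,cv2.COLOR_BGR2HSV)
dz=cv2.remap(d,mx,my,cv2.INTER_NEAREST)
cap=(h[...,1]>120)&(h[...,0]<35)
cap=cv2.morphologyEx(cap.astype(np.uint8),cv2.MORPH_OPEN,np.ones((7,7)))
cs,_=cv2.findContours(cap,0,2);k=max(cs,key=cv2.contourArea)
(a,b),rad=cv2.minEnclosingCircle(k);M=cv2.moments(k)
f=lambda u,v:(C[0]+(N/2-v)*.0005,C[1]+(N/2-u)*.0005)
print("circle",f(a,b),rad*.5,"moment",f(M['m10']/M['m00'],M['m01']/M['m00']))
red=(h[...,0]<14)&(h[...,1]>130)&(cap>0)
v,u=np.nonzero(red);q=np.array([f(x,y) for x,y in zip(u,v)])
c=np.array(f(a,b));m=q.mean(0);print("red",len(q),m,"dir deg",np.degrees(np.arctan2(*(m-c)[::-1])))
w,e=np.linalg.eigh(np.cov((q-m).T));e=e[:,1]*np.sign(e[:,1]@(m-c));print("line axis deg",np.degrees(np.arctan2(e[1],e[0])))
E
python3 cap.py pics/f_top.png
```

```text
Traceback (most recent call last):
  File "cap.py", line 11, in <module>
    mx[i,j],my[i,j]=proj("top",np.array([C[0]+(N/2-i)*.0005,C[1]+(N/2-j)*.0005,z]))
                    ~~~~^^^^^^^^^^^^^^^^^^^^^^^^^^^^^^^^^^^^^^^^^^^^^^^^^^^^^^^^^^^
  File "h.py", line 13, in proj
    c=viewer.calibration(cam);p=np.array(c["R"])@X+np.array(c["t"]);return c["fx"]*p[0]/p[2]+c["cx"],c["fy"]*p[1]/p[2]+c["cy"]
ValueError: time passes only in moves, steps and waits
```

```bash
python3 - <<'E'
s=open('h.py').read().replace('def ray','from functools import lru_cache\ncal=lru_cache(None)(viewer.calibration)\ndef ray').replace('c=viewer.calibration(cam)','c=cal(cam)')
open('h.py','w').write(s)
E
python3 cap.py pics/f_top.png
```

```text
circle (np.float64(0.5560478343963624), np.float64(0.35186552429199214)) 19.049022674560547 moment (np.float64(0.5561851041786579), np.float64(0.35193215916503584))
red 0 nan dir deg nancap.py:22: RuntimeWarning: Mean of empty slice.
  c=np.array(f(a,b));m=q.mean(0);print("red",len(q),m,"dir deg",np.degrees(np.arctan2(*(m-c)[::-1])))
  ret = ret.dtype.type(ret / rcount)
  avg = a.mean(axis, **keepdims_kw)
  ret = um.true_divide(
cap.py:23: RuntimeWarning: Degrees of freedom <= 0 for slice
  w,e=np.linalg.eigh(np.cov((q-m).T));e=e[:,1]*np.sign(e[:,1]@(m-c));print("line axis deg",np.degrees(np.arctan2(e[1],e[0])))
  c *= np.true_divide(1, fact)
  c *= np.true_divide(1, fact)
Traceback (most recent call last):
ValueError: not enough values to unpack (expected 2, got 0)

During handling of the above exception, another exception occurred:

Traceback (most recent call last):
  File "cap.py", line 23, in <module>
    w,e=np.linalg.eigh(np.cov((q-m).T));e=e[:,1]*np.sign(e[:,1]@(m-c));print("line axis deg",np.degrees(np.arctan2(e[1],e[0])))
        ~~~~~~~~~~~~~~^^^^^^^^^^^^^^^^^
numpy.linalg.LinAlgError: 0-dimensional array given. Array must be at least two-dimensional
```

```bash
sed -i 's/^red=.*/disk=(np.hypot(*(np.indices((N,N))-np.array([b,a])[:,None,None]))<36)\nG=r[...,1].astype(float)\/(r[...,2]+1.);t=np.percentile(G[disk],8);red=disk\&(G<t);print("G",np.percentile(G[disk],[1,5,8,15,30,50]))/' cap.py; python3 cap.py pics/f_top.png
```

```text
circle (np.float64(0.5560478343963624), np.float64(0.35186552429199214)) 19.049022674560547 moment (np.float64(0.5561851041786579), np.float64(0.35193215916503584))
G [0.5862 0.6998 0.7653 0.8324 0.8443 0.8505]
red 325 [0.5584 0.3608] dir deg 75.11685251500329
line axis deg 89.45908556532795
```

move_arm(plan=".0045 -.0436 0 0 0 0 .085;.0045 -.0436 0 0 0 0 .085;.0045 -.0436 0 0 0 0 .085;.0045 -.0436 0 0 0 0 .085;.0045 -.0436 0 0 0 0 .085;.0045 -.0436 0 0 0 0 .085;0 0 .03 0 0 0 .085;0 0 .03 0 0 0 .085;0 0 .025 0 0 0 .085;0 0 .02 0 0 0 .085;0 0 0 0 0 0 .085")

```text
time_s: 11.25
position: [0.5591, 0.3475, 0.0931]
tool_rot: [[-0.249, -0.968, -0.003], [-0.968, 0.249, -0.001], [0.002, 0.003, -1.0]]
ft_force: [0.4, 0.3, 0.3]
grip_width: 0.085
gripper_force: 0.0
```

```bash
python3 st.py
```

```text
t 11.25 p [0.5591 0.3475 0.0931] s -0.0009282295279864524 l -0.0021193621322936683 F [0.3538 0.3207 0.2892] T [-0.0094 -0.022   0.0156] w 0.084983661432491 0.0
q [  21.5776   39.2239   66.7454    0.       74.2204 -143.9947]
[[-0.2492 -0.9685 -0.0031]
 [-0.9685  0.2492 -0.0012]
 [ 0.0019  0.0027 -1.    ]] yaw y-axis 165.57212594692842
```

move_arm(plan="-.0028 .0024 -.002 0 0 0 .05;0 0 0 0 0 0 .03;0 0 0 0 0 0 .03;0 0 0 0 0 0 .03;0 0 0 0 0 0 .03;0 0 0 0 0 0 .03", grip_force=30)

```text
time_s: 12.0
position: [0.5585, 0.3514, 0.0977]
tool_rot: [[-0.249, -0.969, 0.002], [-0.969, 0.249, 0.001], [-0.001, -0.002, -1.0]]
ft_force: [-1.5, -0.1, 5.5]
grip_width: 0.0378
gripper_force: 29.9
```

```bash
python3 st.py
```

```text
t 12.0 p [0.5585 0.3514 0.0977] s 0.0018025335244904067 l 0.0007963355450609981 F [-1.4789 -0.1009  5.5191] T [-0.0197  0.1072 -0.0037] w 0.03784676146350809 29.945593178272247
q [  21.9178   38.9814   66.4069    0.0107   74.4962 -143.6691]
[[-0.249  -0.9685  0.0018]
 [-0.9685  0.249   0.0009]
 [-0.0013 -0.0015 -1.    ]] yaw y-axis 165.58399956278058
```

move_arm(plan="0 0 0 0 0 .1 .03;0 0 .0001 0 0 .18 .03;0 0 0 0 0 .18 .03;0 0 .0001 0 0 .18 .03;0 0 0 0 0 .18 .03;0 0 .0001 0 0 .18 .03;0 0 0 0 0 0 .03", grip_force=40)

```text
time_s: 12.88
position: [0.5581, 0.3518, 0.0975]
tool_rot: [[-0.95, -0.312, 0.001], [-0.312, 0.95, 0.002], [-0.002, 0.001, -1.0]]
ft_force: [-2.6, 0.6, 7.6]
grip_width: 0.037
gripper_force: 40.1
```

```bash
python3 st.py; python3 look.py g cap_top |grep scene
```

```text
t 12.875 p [0.5581 0.3518 0.0975] s 0.0018612537195744029 l 0.0013456696696610127 F [-2.6164  0.644   7.5858] T [ 0.3089  0.3113 -0.1348] w 0.03698200120924193 40.10817468166351
q [ 21.9445  38.9887  66.4373   0.0574  74.4804 -86.2496]
[[-0.9501 -0.312   0.0012]
 [-0.312   0.9501  0.0015]
 [-0.0016  0.0011 -1.    ]] yaw y-axis 108.1788797066144
```

move_arm(plan="0 0 0 0 0 .18 .03;0 0 .0001 0 0 .18 .03;0 0 0 0 0 .18 .03;0 0 .0001 0 0 .18 .03;0 0 0 0 0 .18 .03;0 0 .0001 0 0 .18 .03;0 0 0 0 0 .18 .03;0 0 .0001 0 0 .18 .03;0 0 0.0001 0 0 .18 .03;0 0 0 0 0 .18 .03;0 0 0.0001 0 0 .18 .03;0 0 0 0 0 0 .03")

```text
time_s: 14.58
position: [0.5586, 0.3525, 0.0969]
tool_rot: [[0.092, 0.996, 0.003], [0.996, -0.092, 0.003], [0.003, 0.003, -1.0]]
ft_force: [0.6, 4.4, 5.0]
grip_width: 0.0376
gripper_force: 39.9
```

```bash
python3 st.py
```

```text
t 14.575 p [0.5586 0.3525 0.0969] s 0.0027605925516306384 l 0.0013256998169377365 F [0.5979 4.3995 5.0111] T [ 0.8772 -0.0626 -0.0929] w 0.03756032905486719 39.90704119205475
q [21.9641 39.0461 66.4241  0.1069 74.312  27.1925]
[[ 0.0916  0.9958  0.0029]
 [ 0.9958 -0.0916  0.0031]
 [ 0.0033  0.0026 -1.    ]] yaw y-axis -5.2574006015755606
```

move_arm(plan="0 0 .0001 0 0 .12 .03;0 0 0 0 0 .12 .03;0 0 .0001 0 0 .12 .03;0 0 0 0 0 .12 .03;0 0 0 0 0 0 .03")

```text
time_s: 15.2
position: [0.5589, 0.3524, 0.0967]
tool_rot: [[0.541, 0.841, 0.003], [0.841, -0.541, 0.003], [0.004, 0.001, -1.0]]
ft_force: [1.2, 5.5, 4.4]
grip_width: 0.0375
gripper_force: 39.9
```

```bash
python3 st.py
```

```text
t 15.2 p [0.5589 0.3524 0.0967] s 0.0028742360468872836 l 0.0010471650369968505 F [1.2011 5.465  4.382 ] T [ 0.8674 -0.2319 -0.0934] w 0.03751435078925568 39.900954365730286
q [21.9527 39.0602 66.4217  0.0942 74.2666 54.6571]
[[ 0.5407  0.8412  0.0035]
 [ 0.8412 -0.5407  0.0031]
 [ 0.0045  0.0012 -1.    ]] yaw y-axis -32.72989512743748
```

move_arm(plan="0 0 0 0 0 .08 .03;0 0 0 0 0 0 .03")

```text
time_s: 15.45
position: [0.5589, 0.3524, 0.0967]
tool_rot: [[0.606, 0.796, 0.003], [0.796, -0.606, 0.003], [0.005, 0.001, -1.0]]
ft_force: [1.1, 5.1, 3.8]
grip_width: 0.0377
gripper_force: 39.9
```

```bash
python3 st.py
```

```text
t 15.45 p [0.5589 0.3524 0.0967] s 0.0028534758686098016 l 0.0010408823608025067 F [1.1115 5.1474 3.7537] T [ 0.8279 -0.2479 -0.1091] w 0.037672444498189586 39.886600971221924
q [21.9522 39.0615 66.4249  0.092  74.2643 59.2117]
[[ 0.6058  0.7956  0.0035]
 [ 0.7956 -0.6058  0.0031]
 [ 0.0045  0.0009 -1.    ]] yaw y-axis -37.28444801388764
```

move_arm(plan="0 0 0 0 0 .06 .03;0 0 0 0 0 0 .03")

```text
time_s: 15.7
position: [0.559, 0.3524, 0.0967]
tool_rot: [[0.652, 0.758, 0.004], [0.758, -0.652, 0.003], [0.005, 0.001, -1.0]]
ft_force: [3.0, 4.9, 4.9]
grip_width: 0.0375
gripper_force: 39.9
```

```bash
python3 st.py|grep -v '\[\[\|^ \['
```

```text
t 15.7 p [0.559  0.3524 0.0967] s 0.0028783263190105745 l 0.0009968684517659885 F [2.9574 4.8922 4.9298] T [ 0.8895 -0.3003 -0.0745] w 0.037467045959801895 39.876964688301086
q [21.951  39.0638 66.4207  0.0893 74.2622 62.6361]
```

move_arm(plan="0 0 0 0 0 .06 .03;0 0 0 0 0 0 .03")

```text
time_s: 15.95
position: [0.559, 0.3523, 0.0967]
tool_rot: [[0.697, 0.718, 0.004], [0.717, -0.697, 0.003], [0.005, 0.0, -1.0]]
ft_force: [3.4, 4.8, 4.5]
grip_width: 0.0375
gripper_force: 39.9
```

```bash
python3 st.py|grep -v '\[\[\|^ \['
```

```text
t 15.95 p [0.559  0.3523 0.0967] s 0.002862767978172494 l 0.0009277449373824272 F [3.3864 4.8439 4.4983] T [ 0.8274 -0.2989 -0.0676] w 0.037512610688514754 39.867907762527466
q [21.9467 39.0657 66.421   0.085  74.2587 66.0748]
```

move_arm(plan="0 0 0 0 0 .06 .03;0 0 0 0 0 0 .03")

```text
time_s: 16.2
position: [0.559, 0.3523, 0.0966]
tool_rot: [[0.738, 0.674, 0.004], [0.674, -0.738, 0.003], [0.005, 0.0, -1.0]]
ft_force: [1.4, 5.1, 4.3]
grip_width: 0.0375
gripper_force: 39.9
```

```bash
python3 st.py|grep -v '\[\[\|^ \['
```

```text
t 16.2 p [0.559  0.3523 0.0966] s 0.00285991456733712 l 0.0009120469736807017 F [1.4162 5.1073 4.2689] T [ 0.8179 -0.3385 -0.0962] w 0.03750543822448145 39.85952854156494
q [21.946  39.0698 66.4201  0.0831 74.2588 69.5115]
```

move_arm(plan="0 0 0 0 0 .06 .03;0 0 0 0 0 0 .03")

```text
time_s: 16.45
position: [0.5591, 0.3523, 0.0967]
tool_rot: [[0.777, 0.629, 0.004], [0.629, -0.777, 0.003], [0.005, -0.0, -1.0]]
ft_force: [2.1, 4.2, 4.0]
grip_width: 0.0377
gripper_force: 39.9
```

```bash
python3 st.py|grep -v '\[\[\|^ \['
```

```text
t 16.45 p [0.5591 0.3523 0.0967] s 0.0028683778452347534 l 0.0008765423026947699 F [2.1096 4.1793 3.9542] T [ 0.8253 -0.3838 -0.0343] w 0.0376666142507267 39.85084891319275
q [21.9442 39.0694 66.4203  0.0818 74.2537 72.9514]
```

Still free; I'm continuing in small steps past the expected home (q6 of about 74).

move_arm(plan="0 0 0 0 0 .05 .03;0 0 0 0 0 0 .03")

```text
time_s: 16.7
position: [0.5591, 0.3523, 0.0966]
tool_rot: [[0.807, 0.591, 0.004], [0.591, -0.807, 0.003], [0.005, 0.0, -1.0]]
ft_force: [2.7, 4.8, 2.9]
grip_width: 0.0376
gripper_force: 39.8
```

```bash
python3 st.py|grep -v '\[\[\|^ \['
```

```text
t 16.7 p [0.5591 0.3523 0.0966] s 0.0028555406686474856 l 0.0008791255009036942 F [2.7448 4.8223 2.8825] T [ 0.7745 -0.4004  0.7081] w 0.03756747735206214 39.84196901321411
q [21.9534 39.0711 66.42    0.0566 74.2525 75.734 ]
```

move_arm(plan="0 0 0 0 0 .05 .03;0 0 0 0 0 0 .03")

```text
time_s: 16.95
position: [0.5586, 0.352, 0.0966]
tool_rot: [[0.835, 0.55, 0.003], [0.55, -0.835, 0.001], [0.003, 0.0, -1.0]]
ft_force: [0.5, 2.4, 6.0]
grip_width: 0.0372
gripper_force: 40.0
```

```bash
python3 st.py|grep -v '\[\[\|^ \['
```

```text
t 16.95 p [0.5586 0.352  0.0966] s 0.002303005923721322 l 0.0010482637531947431 F [0.5207 2.396  5.9533] T [ 0.4708 -0.0855  1.071 ] w 0.037177643698757576 40.01464247703552
q [21.955  39.0578 66.4557  0.0221 74.3162 78.5514]
```

move_arm(plan="0 0 0 0 0 .05 .03;0 0 0 0 0 0 .03")

```text
time_s: 17.2
position: [0.5574, 0.3513, 0.0965]
tool_rot: [[0.862, 0.507, -0.001], [0.507, -0.862, -0.0], [-0.001, -0.0, -1.0]]
ft_force: [-5.5, -0.4, 9.0]
grip_width: 0.0373
gripper_force: 40.4
```

```bash
python3 st.py|grep -v '\[\[\|^ \['
```

```text
t 17.2 p [0.5574 0.3513 0.0965] s 0.0010219175267717313 l 0.0015653673740345848 F [-5.4538 -0.4112  9.0246] T [-0.0393  0.9085  0.3506] w 0.0373319471185566 40.370142459869385
q [21.9396 39.0207 66.5454  0.0164 74.4754 81.4814]
```

move_arm(plan="0 0 0 0 0 .05 .03;0 0 0 0 0 0 .03")

```text
time_s: 17.45
position: [0.5575, 0.3514, 0.0965]
tool_rot: [[0.886, 0.463, -0.0], [0.463, -0.886, 0.0], [-0.0, -0.001, -1.0]]
ft_force: [-4.9, 1.4, 8.0]
grip_width: 0.0374
gripper_force: 40.4
```

```bash
python3 st.py|grep -v '\[\[\|^ \['
```

```text
t 17.45 p [0.5575 0.3514 0.0965] s 0.001200583774351028 l 0.0015686331118307112 F [-4.9404  1.401   7.9569] T [0.0563 0.7691 0.2269] w 0.03744039390582633 40.385947823524475
q [21.9415 39.0275 66.5404  0.0328 74.4484 84.3681]
```

The stop was met at q6 of about 74–75 (expected ~74); beyond that the pads slipped on the cap. Now I'll back off a quarter turn plus about 1.3° of wind-up.

move_arm(plan="0 0 0 0 0 -.177 .03;0 0 0 0 0 -.177 .03;0 0 -.0001 0 0 -.177 .03;0 0 0 0 0 -.177 .03;0 0 -.0001 0 0 -.177 .03;0 0 0 0 0 -.177 .03;0 0 -.0001 0 0 -.177 .03;0 0 0 0 0 -.177 .03;0 0 -.0001 0 0 -.177 .03;0 0 0 0 0 0 .03")

```text
time_s: 18.7
position: [0.5592, 0.3508, 0.097]
tool_rot: [[-0.484, 0.875, 0.003], [0.875, 0.484, 0.0], [-0.001, 0.003, -1.0]]
ft_force: [2.2, -2.2, 5.4]
grip_width: 0.0374
gripper_force: 40.2
```

```bash
python3 st.py|grep -v '\[\[\|^ \['
```

```text
t 18.7 p [0.5592 0.3508 0.097 ] s 0.0017802237020676465 l -0.00015331471580103194 F [ 2.2129 -2.2321  5.4466] T [-0.3447 -0.3892  0.1208] w 0.03741971275038893 40.183566212654114
q [21.8734 39.0318 66.4316 -0.0649 74.3646 -7.0371]
```

Releasing briefly and moving aside to check the cap's line in the top view.

move_arm(plan="0 0 0 0 0 0 .085;0 0 0 0 0 0 .085;0 0 0 0 0 0 .085;0 0 0 0 0 0 .085;0 0 -.05 0 0 0 .085;0 0 -.05 0 0 0 .085;.0456 -.0205 0 0 0 0 .085;.0456 -.0205 0 0 0 0 .085;.0456 -.0205 0 0 0 0 .085;.0456 -.0205 0 0 0 0 .085;.0456 -.0205 0 0 0 0 .085;0 0 0 0 0 0 .085")

```text
time_s: 20.2
position: [0.3556, 0.5032, 0.1961]
tool_rot: [[-0.486, 0.874, -0.0], [0.874, 0.486, 0.0], [0.0, -0.0, -1.0]]
ft_force: [0.7, -0.7, 1.1]
grip_width: 0.085
gripper_force: 0.0
```

```bash
python3 st.py; python3 look.py k cover_tab|grep top; python3 cap.py pics/k_top.png; python3 - <<'E'
import cv2,numpy as np
a=cv2.imread('pics/k_top.png')[135:225,190:290];b=cv2.imread('pics/k_scene.png')[145:235,225:325]
cv2.imwrite('pics/k_c.png',np.hstack([cv2.resize(x,None,fx=4,fy=4,interpolation=2) for x in(a,b)]))
E
```

```text
t 20.2 p [0.3556 0.5032 0.1961] s -0.0026375189120877163 l 0.25414941807354485 F [ 0.6695 -0.6954  1.0588] T [ 0.0378 -0.0205 -0.047 ] w 0.0850374722871764 0.0
q [43.7494 29.9245 66.57    0.0249 83.512  14.6727]
[[-0.4859  0.874  -0.0004]
 [ 0.874   0.4859  0.0002]
 [ 0.0004 -0.0002 -1.    ]] yaw y-axis 29.073940116826098
top cover_tab 0.94 [265.2 199.9] [0.501  0.2769 0.0809]
circle (np.float64(0.5561103610992432), np.float64(0.35179954910278316)) 19.110872268676758 moment (np.float64(0.5561636213897189), np.float64(0.3519029533440588))
G [0.5784 0.6781 0.7637 0.8343 0.8462 0.8513]
red 326 [0.5651 0.3473] dir deg -26.68827172046599
line axis deg -38.97574157378337
```

View pics/k_c.png

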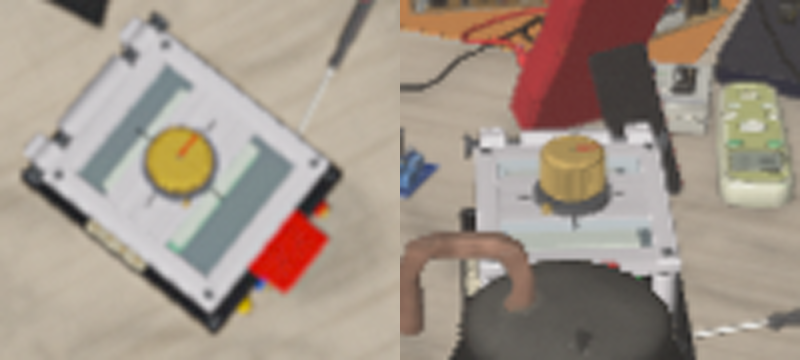

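Cover flat. The red line lies at −39.0° and a quarter turn back from front would be −37.8°, so the setting is right within measurement error. I'll regrip gently at the same place.

move_arm(plan="-.0463 .0206 0 0 0 0 .085;-.0463 .0206 0 0 0 0 .085;-.0463 .0206 0 0 0 0 .085;-.0463 .0206 0 0 0 0 .085;-.0463 .0206 0 0 0 0 .085;0 0 0 0 0 0 .085;0 0 .03 0 0 0 .085;0 0 .03 0 0 0 .085;0 0 .025 0 0 0 .085;0 0 .013 0 0 0 .085;0 0 0 0 0 0 .085")

```text
time_s: 21.78
position: [0.5599, 0.3482, 0.0975]
tool_rot: [[-0.482, 0.876, -0.001], [0.876, 0.482, -0.0], [0.0, -0.001, -1.0]]
ft_force: [-0.1, 0.4, 0.1]
grip_width: 0.085
gripper_force: 0.0
```

```bash
python3 st.py
```

```text
t 21.775 p [0.5599 0.3482 0.0975] s 0.00019945283026880892 l -0.002303080021367367 F [-0.0609  0.393   0.1251] T [-0.0201  0.0526  0.0206] w 0.08501523630615579 0.0
q [21.6125 39.0263 66.3455  0.0049 74.6955 -7.1965]
[[-0.4819  0.8762 -0.0011]
 [ 0.8762  0.4819 -0.0004]
 [ 0.0002 -0.0012 -1.    ]] yaw y-axis 28.80771593178168
```

move_arm(plan=".0032 0 0 0 0 0 .055;0 0 0 0 0 0 .045;0 0 0 0 0 0 .03;0 0 0 0 0 0 .03;0 0 0 0 0 0 .03;0 0 0 0 0 0 .03;0 0 0 0 0 0 .03", grip_force=30)

```text
time_s: 22.65
position: [0.559, 0.3514, 0.0988]
tool_rot: [[-0.482, 0.876, 0.001], [0.876, 0.482, 0.001], [0.0, 0.002, -1.0]]
ft_force: [-0.5, 0.9, 5.4]
grip_width: 0.0376
gripper_force: 30.0
```

```bash
python3 st.py; python3 look.py m cover_tab cap_top
```

```text
t 22.65 p [0.559  0.3514 0.0988] s 0.0021129305429834428 l 0.0004191564511970083 F [-0.4701  0.9056  5.3779] T [0.1502 0.1031 0.0182] w 0.037616243032435326 29.976105988025665
q [21.9013 38.9646 66.2358  0.015  74.7026 -6.9241]
[[-0.4821  0.8761  0.0015]
 [ 0.8761  0.4821  0.0009]
 [ 0.      0.0017 -1.    ]] yaw y-axis 28.82140664806883
scene cover_tab 0.88 [270.6 212.3] [0.3919 0.1516 0.211 ]
scene cap_top 0.64 [267.2 181.8] [0.5373 0.3286 0.1334]
scene cap_top 0.32 [314.9 226.3] [0.6292 0.2552 0.0026]
top cover_tab 0.63 [261.7 201.4] [0.4779 0.302  0.427 ]
```

Gripped cleanly with low side loads and negligible torque. Handing in.

```bash
python3 -c "
from rig import env
print(env.close_job())"
```

```text
the job is handed in; nothing more can be done
None
```

The cover is down on its stops, and the cap was turned to its hard stop and backed off a quarter turn (within about 1° by the camera, checked before a brief release and regrip). The gripper is still holding the cap at 30 N, and the job is handed in.

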